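# Swing the feeder arm over the dish and run down its wing nut

## Robot

A 7-joint arm with a two-finger parallel gripper is mounted at the origin on the work surface. World frame = base frame: x ahead of the robot, y to its left, z up, the work surface at z = 0. Lengths are in m, angles in rad, forces in N, time in s.
With the tool pointing down it reaches from about 0.4 to 0.875 m from the base axis. Payload 19.3 kg.
Tool frame: the origin (TCP) lies midway between the tips of the shut fingers; the grasp point (between the pads) lies 19 mm behind it (manip.grip_depth is the distance from the TCP to the grasp point, in m); z points along the fingers, y is the line along which they close (so a half turn about z gives the same grasp; the last joint's range is limited). The gripper opens to 85 mm and grips with 20 to 120 N. Pads are 22 mm wide; open, the fingers measure 114 mm over their backs; the gripper's body (76 mm by 85 mm) begins 54 mm behind the grasp point. The pads swing forward as they close: fully open they stand 13 mm farther back than shut.
Start: joints at [1.084, 0.521, -0.036, 1.599, 0.021, 1.021, -0.113], TCP at [0.253, -0.571, 0.231] pointing down, gripper open.
Joint ranges: [-2.91, 2.91], [-0.3, 2.13], [-1.5, 1.42], [0.17, 2.43], [-1.26, 4.41], [0.16, 1.93], [-2.52, 2.52]. Speed limits (rad/s): [1.89, 1.89, 2.39, 2.39, 3.01, 3.01, 3.01].

## Interface

Orientations are given as a unit quaternion [x, y, z, w].
In Python, from workcell import manip gives the robot as it stands. The module is installed in compiled form; this text tells all that it offers.
- The arm moves only by the tool apply_moves, never from a script. Its argument "increments" is a list of rows, each an object with "translation": the shift along the tool's x, y, z in mm, a list of three; "delta_rot": the turn, a rotation vector about the tool's x, y, z in rad, a list of three; "grip": the closure, from -1 (fully open) to 1 (shut). In form: [{"translation": [tx, ty, tz], "delta_rot": [wx, wy, wz], "grip": grip}, ...]. A call has 1 to 12 rows; each row shifts and turns the commanded pose from where the row before left it, along the tool's axes as they then stand; what a row does not reach is not made up. A row lasts 1/12 s, in which the tool goes at most 41.7 mm and 7.16 degrees, less where a joint would pass 70% of its speed; a pose out of reach is approached as far as the arm can. A call is refused whole if a number of a shift passes 41.7 or a number of a turn 0.125, either way. A call with a gripper value outside its range is refused whole. The fingers move at their own pace and stop on an object; "force" is the grip in N (left out, the last holds). Time passes only in rows, so rows that do not move let the fingers close. It gives the time, the measured TCP pose, the force, the opening and the grip force at its end, in the units of the state.
- manip.sense(): the state, without advancing time (a new reading comes with each control period).
- manip.capture(name): name is "side" or "top" or "wrist"; returns a dict with "img" (480x640x3 uint8, blue, green, red), "camera_matrix" (3x3 intrinsics, pixels), "xyz" and "orientation" of the camera in the world; the wrist camera has in their place "hand_eye" (4x4, takes a point from camera to tool coordinates, whose origin is the TCP and whose axes are the flange's). Camera axes: x right, y up, looking along -z (the intrinsics and any distortion apply to the point x, -y, -z); pixel columns grow to the right and rows downward; lengths in m; the calibration is good to about 2 mm. The wrist camera is an equidistant fisheye: a pixel r from the principal point sees the ray r / f radians off the axis. A picture is of the moment at which its call begins: read the wrist's pose just before it. There is no depth.
- manip.close_job(): hands the job in; it is judged then, once.
The state is a dict: "time": time; "qpos": joint angles; "joint_vel": joint speeds; "joint_torque": joint torques, N m; "position": TCP position; "eef_rot": TCP orientation; "force": force on the tool from outside, world axes, zero at the start; "torque": the same for the moment, N m; "opening": finger opening in m; "grip_force": force on a finger pad.
Only numpy, scipy, OpenCV 4.12 (cv2) and the standard library are available. Lean on these libraries where they do the work, as an engineer would, in place of code of your own. Each camera call takes 0.05 s, during which the arm holds its last target. There are 200 camera calls.

## Task

The feeder arm of the budgie play stand has been left swung out, with its wing nut loose. Push the arm round until the hanging cup is centred over the seed-catch dish, then tighten the wing nut with repeated fingertip strokes against its wings, clockwise seen from above, until it is snug and turns no further. Work with pushes alone: do not pinch the arm or the nut between the fingers, leave the cup hanging in its ring, and leave the other things on the table where they are.

Things in the scene. Friction and masses are not known exactly. Their poses are not given: they have to be found in the camera images.
- stand: the play stand, fixed. Origin: on the table, on the axis of its M12 stud; x axis along the board from stud to dish; z up. Board from x = -60 to +220 mm, 170 mm wide, 15 mm thick. A beech post 42 mm across, top 80 mm above the table, carries the stud. A low foot perch (top 39 mm above the table) crosses the board at x = -45 mm
- feeder_arm: flat beech arm, turning level about the stud. Origin: stud axis, arm's underside (80 mm above the table; top 92 mm); x axis from stud to cup. Slat 28 mm wide from x = -38 to +105 mm, then a ring of 46 mm outer radius centred at 150 mm. Stays where left; 2 to 3 N moves it at 85 mm from the stud. Starts 0.55 to 1.1 rad clockwise (from above) of the stand's x axis; belongs along it
- cup: yellow plastic feeder cup, 50 mm high, 69 mm across under its 87 mm wide, 4 mm thick rim flange; loose, about 60 g; it hangs by the flange in the arm's ring. Origin: centre of its underside, 46 mm above the table; the rim's top is 96 mm above the table
- dish (a point): centre of the aluminium seed-catch dish (128 mm across, rim 33 mm above the table) fixed on the stand's board, 150 mm from the stud along the stand's x axis; the point is 18 mm above the table
- nut (a joint): angle of the wing nut on the stud, rad: grows as it is tightened (clockwise from above), stops dead at 8.6, snug on its washer. At 0 the wings lie along the stand's x axis, so their line lies at (stand's yaw - value). Sinks 1.75 mm a turn, turns easily (about 1.5 N at an ear), stays where left. Starts at 0.8 to 3.9
- nut_top (a point): point on the axis of the steel wing nut (65 mm across the wing tips), level with the top of its wings: about 129 mm above the table at the start, 127.5 mm when snug. x axis along the two wings. Between the ears it is free down to the top of hub and stud, 112 mm above the table (hub 23 mm across)
- mineral_block: off-white mineral block 45 x 30 x 20 mm, loose on the stand's board beside the post, opposite the side to which the arm is swung; origin under its centre; leave alone
- scoop: aluminium scoop, 175 mm long, lying loose; leave alone
- ladder: beech ladder segment 220 x 88 mm, 18 mm high, lying loose; leave alone
- bath_bowl: glass bird bath bowl, 124 mm across, 50 mm high, loose; leave alone
- turntable: small white turntable tray, 150 mm across, top 22 mm (lip 28 mm) above the table; leave alone
- bell: red plastic bell toy, 54 mm across, 57 mm high with its loop, standing loose on the turntable tray; leave alone
- wing_face (a point): middle of one of the nut's two ears, 23 mm from the axis and 9.5 mm below nut_top; the other ear lies opposite. Each ear is an upright round steel plate, 19 mm across and 6.4 mm thick (13.5 to 32.5 mm from the axis)
There are look-alikes about, which are no part of the job. What is meant by the cup is not blue or orange, and is the larger of those in its own colour.

How it is judged:
By the outcome, as a careful person would: the job done as asked, in the order asked, and still so for the second after the job is handed in, with the robot touching nothing.
It also fails if it takes over 64 s, if anything falls off the work surface, if the arm or the gripper's body presses on something with over 40 N, if the wrist force passes 120 N, or if a joint passes its speed limit or range.

## Working session

There is one attempt and no reset: what is moved stays moved. The work goes in short steps, Python scripts to look and compute and a tool call to move; the robot and the scene stay as the last step left them, time stands still between calls to the robot, and variables do not carry over. Pictures are saved under pics/ and viewed, at most 10 in all, crops included, and the job is handed in when it is done.

Besides the shell and the picture viewer there is one more tool, called by a JSON object that holds its "api" and its "payload". apply_moves: Moves the arm, as the interface text tells. Its arguments: {"type":"object","properties":{"increments":{"type":"array","items":{"type":"object","properties":{"translation":{"type":"array","items":{"type":"number"}},"delta_rot":{"type":"array","items":{"type":"number"}},"grip":{"type":"number"}}}},"force":{"type":"number"}},"required":["increments"]}

```bash
mkdir -p pics; python3 - <<'E'
from workcell import manip
import cv2,pickle
s=manip.sense();print({k:s[k] for k in('time','position','eef_rot','force','opening')})
for n in('top','side'):
    c=manip.capture(n);cv2.imwrite(f'pics/{n}0.png',c['img']);pickle.dump(c,open(f'{n}0.pkl','wb'))
    print(n,c['camera_matrix'],c['xyz'],c['orientation'],[k for k in c])
E
```

```text
{'time': 0.0, 'position': array([ 0.25285437, -0.57118798,  0.23072663]), 'eef_rot': array([ 9.78359746e-01,  2.06910295e-01, -1.65209847e-04, -5.57292612e-04]), 'force': array([ 0.11743899, -0.00581467, -0.05396881]), 'opening': 0.08589892771241539}
top [[521.90527536   0.         330.00185078]
 [  0.         521.90527536 234.16473106]
 [  0.           0.           1.        ]] [ 0.30071618 -0.02236393  1.46980855] [-0.07023196  0.07522871  0.72416014 -0.68190924] ['img', 'camera_matrix', 'xyz', 'orientation']
side [[442.07663297   0.         327.01336663]
 [  0.         442.07663297 237.23616009]
 [  0.           0.           1.        ]] [0.59746728 0.68094798 0.80352043] [ 0.00166558  0.38979154  0.92085295 -0.0094674 ] ['img', 'camera_matrix', 'xyz', 'orientation']
```

View pics/top0.png

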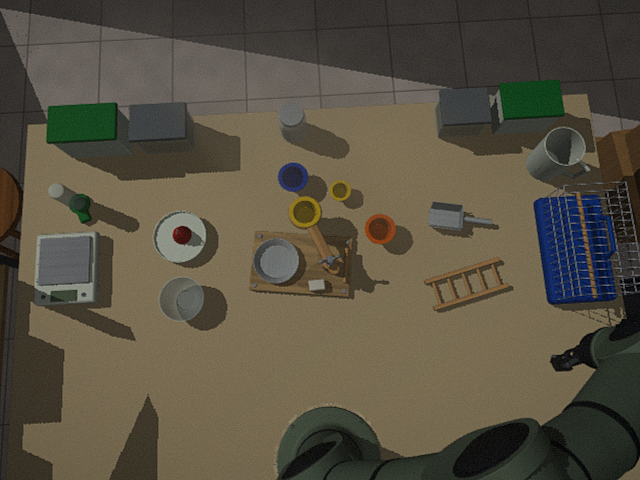

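View pics/side0.png

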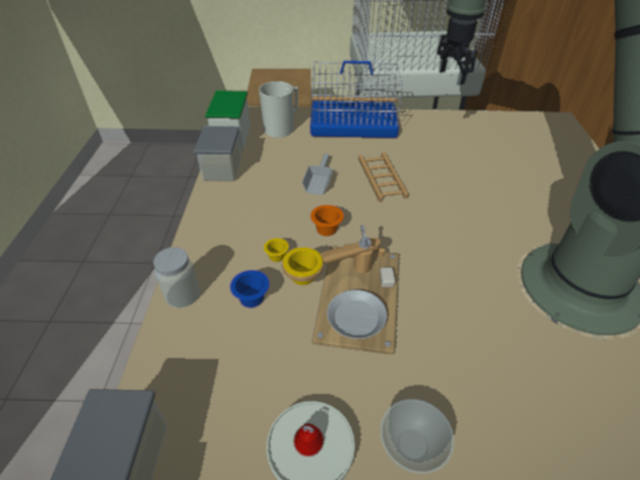

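Top view: the larger yellow cup is at (305,211), hanging in the ring at the arm's end. The smaller yellow one at (341,190), the blue at (293,177) and the orange at (380,229) are look-alikes. The dish is at (277,261), the nut at about (330,262) and the block at (317,286). I'll confirm with an enlarged crop.

```bash
cat > h.py <<'E'
import numpy as np,cv2,pickle
from scipy.spatial.transform import Rotation as R
def ray(c,u,v):
    K=c['camera_matrix'];d=np.array([(u-K[0,2])/K[0,0],-(v-K[1,2])/K[1,1],-1])
    return R.from_quat(c['orientation']).apply(d)
def at(c,u,v,z):
    d=ray(c,u,v);o=np.array(c['xyz']);return o+d*(z-o[2])/d[2]
def proj(c,P):
    K=c['camera_matrix'];p=R.from_quat(c['orientation']).inv().apply(np.array(P)-c['xyz'])
    return K[0,2]-K[0,0]*p[...,0]/p[...,2],K[1,2]+K[1,1]*p[...,1]/p[...,2]
E
python3 - <<'E'
from h import *
c=pickle.load(open('top0.pkl','rb'));im=c['img']
cv2.imwrite('pics/topcrop.png',cv2.resize(im[200:305,235:375],None,fx=5.7,fy=5.7,interpolation=cv2.INTER_CUBIC))
s=pickle.load(open('side0.pkl','rb'));ims=s['img']
cv2.imwrite('pics/sidecrop.png',cv2.resize(ims[215:355,270:430],None,fx=4,fy=4,interpolation=cv2.INTER_CUBIC))
E
```

```text
(no output)
```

View pics/topcrop.png

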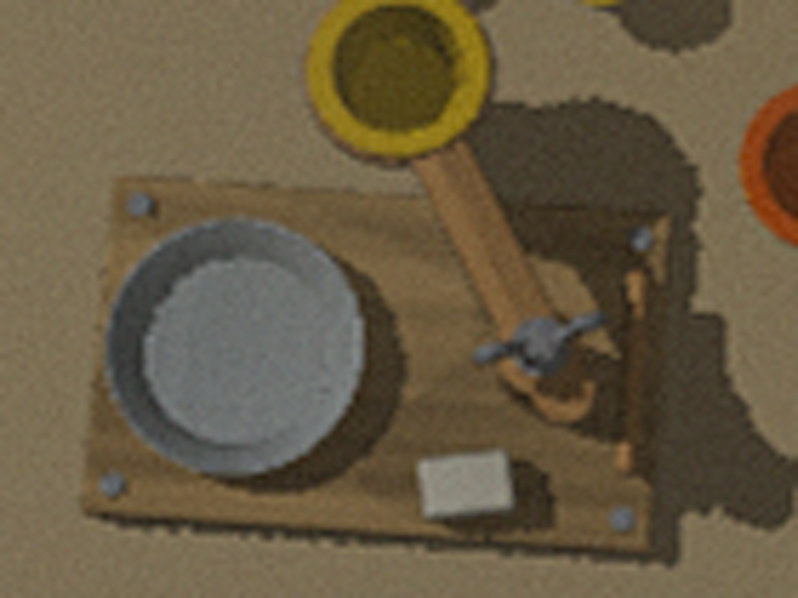

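View pics/sidecrop.png

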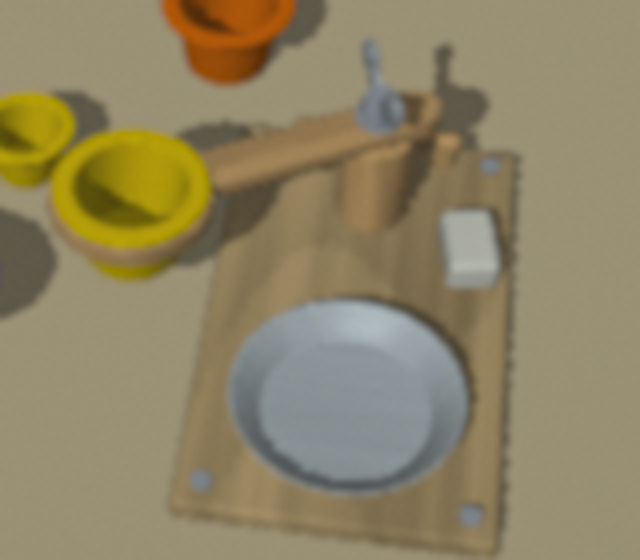

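The crop confirms it. The larger yellow cup hangs in the ring at crop (400,67), the dish is at (236,346), and the nut hub is at (541,343) with wing tips at (475,356) and (605,320). The board's corner screws are at (140,205), (641,239), (112,484) and (622,518).

```bash
python3 - <<'E'
from h import *
np.set_printoptions(precision=4,suppress=True)
c=pickle.load(open('top0.pkl','rb'));s=pickle.load(open('side0.pkl','rb'))
T=lambda x,y,z:at(c,235+(x+.5)/5.7-.5,200+(y+.5)/5.7-.5,z)
S=lambda x,y,z:at(s,270+(x+.5)/4-.5,215+(y+.5)/4-.5,z)
print('cup',T(399,66,.096),S(131,186,.096))
d=T(236,346,.033);print('dish',d,S(350,395,.033))
n=T(541,343,.114);print('hub',n,S(380,113,.112))
sc=[T(*p,.016) for p in((140,205),(641,239),(112,484),(622,518))]
print(np.array(sc));print('screws side',S(200,481,.016),S(471,514,.016),S(490,165,.016))
for a,b in((0,1),(2,3)):
    v=sc[a]-sc[b];print('yaw scr',np.arctan2(v[1],v[0]))
v=d-n;print('dish dist',np.hypot(*v[:2]),np.arctan2(v[1],v[0]))
cu=T(399,66,.096);v=cu-n;print('cup',np.hypot(*v[:2]),np.arctan2(v[1],v[0]))
e1=T(475,356,.122);e2=T(605,320,.122);v=e1-e2;print('ears',e1,e2,np.hypot(*v[:2]),np.arctan2(v[1],v[0]),(e1+e2)/2)
E
```

```text
cup [0.6553 0.0242 0.096 ] [0.6542 0.0274 0.096 ]
dish [0.5355 0.1128 0.033 ] [0.5344 0.1173 0.033 ]
hub [ 0.5152 -0.0352  0.114 ] [ 0.518  -0.0165  0.112 ]
[[ 0.6122  0.1595  0.016 ]
 [ 0.58   -0.0889  0.016 ]
 [ 0.4737  0.1776  0.016 ]
 [ 0.4421 -0.0704  0.016 ]]
screws side [0.613  0.1614 0.016 ] [0.4733 0.1781 0.016 ] [ 0.4413 -0.0697  0.016 ]
yaw scr 1.4417465885093659
yaw scr 1.4441817499363445
dish dist 0.1493628937180135 1.4346564236615504
cup 0.15209813923075907 0.4007110812591773
ears [ 0.5098 -0.0046  0.122 ] [ 0.5229 -0.065   0.122 ] 0.061874792192182636 1.783914823271342 [ 0.5163 -0.0348  0.122 ]
```

{"api": "apply_moves", "payload": {"increments": [{"translation":[23,-14,0],"delta_rot":[0,0,0],"grip":1},{"translation":[23,-14,0],"delta_rot":[0,0,0],"grip":1},{"translation":[23,-14,0],"delta_rot":[0,0,0],"grip":1},{"translation":[23,-14,0],"delta_rot":[0,0,0],"grip":1},{"translation":[23,-14,0],"delta_rot":[0,0,0],"grip":1},{"translation":[23,-14,0],"delta_rot":[0,0,0],"grip":1},{"translation":[23,-14,0],"delta_rot":[0,0,0],"grip":1},{"translation":[23,-14,0],"delta_rot":[0,0,0],"grip":1},{"translation":[23,-14,0],"delta_rot":[0,0,0],"grip":1},{"translation":[23,-14,0],"delta_rot":[0,0,0],"grip":1},{"translation":[23,-14,0],"delta_rot":[0,0,0],"grip":1},{"translation":[23,-14,0],"delta_rot":[0,0,0],"grip":1}]}}

```text
time: 1.1
position: [0.4378, -0.3049, 0.2312]
eef_rot: [0.978, 0.207, -0.0, -0.0]
force: [0.3, -0.4, 0.1]
opening: -0.0002
grip_force: 0.0
```

{"api": "apply_moves", "payload": {"increments": [{"translation":[23,-14,0],"delta_rot":[0,0,0],"grip":1},{"translation":[23,-14,0],"delta_rot":[0,0,0],"grip":1},{"translation":[23,-14,0],"delta_rot":[0,0,0],"grip":1},{"translation":[23,-14,0],"delta_rot":[0,0,0],"grip":1},{"translation":[23,-14,0],"delta_rot":[0,0,0],"grip":1},{"translation":[23,-14,0],"delta_rot":[0,0,0],"grip":1},{"translation":[23,-14,0],"delta_rot":[0,0,0],"grip":1},{"translation":[23,-14,0],"delta_rot":[0,0,0],"grip":1},{"translation":[23,-14,0],"delta_rot":[0,0,0],"grip":1},{"translation":[23,-14,0],"delta_rot":[0,0,0],"grip":1}]}}

```text
time: 1.93
position: [0.5914, -0.0838, 0.231]
eef_rot: [0.978, 0.207, -0.0, -0.0]
force: [0.8, 0.1, -0.2]
opening: -0.0001
grip_force: 0.0
```

```bash
cat >> h.py <<'E'
from workcell import manip
STUD=np.array([.5165,-.0345]);YAW=1.443
def delta(P):
    s=manip.sense();r=R.from_quat(s['eef_rot']);x=r.apply([1,0,0])
    print('t',round(s['time'],2),'pos',s['position'].round(4),'yaw',round(np.arctan2(x[1],x[0]),3),'tilt',r.apply([0,0,1]).round(3),'F',s['force'].round(1),'op',round(s['opening'],3),'q',np.round(s['qpos'],2))
    print('delta tool mm',(r.inv().apply(np.array(P)-s['position'])*1000).round(1))
E
python3 -c "
from h import *
delta([.6135,-.0455,.200])"
```

```text
t 1.93 pos [ 0.5914 -0.0838  0.231 ] yaw 0.417 tilt [-0.001  0.    -1.   ] F [ 0.8  0.1 -0.2] op -0.0 q [ 0.17  0.48 -0.18  1.67  0.1   1.   -1.2 ]
delta tool mm [ 35.7 -26.1  31. ]
```

{"api": "apply_moves", "payload": {"increments": [{"translation":[18,-13,10],"delta_rot":[0,0,0],"grip":1},{"translation":[18,-13,14],"delta_rot":[0,0,0],"grip":1},{"translation":[0,0,30],"delta_rot":[0,0,0],"grip":1},{"translation":[0,0,30],"delta_rot":[0,0,0],"grip":1},{"translation":[0,0,30],"delta_rot":[0,0,0],"grip":1},{"translation":[0,0,25],"delta_rot":[0,0,0],"grip":1},{"translation":[0,0,14],"delta_rot":[0,0,0],"grip":1},{"translation":[0,0,0],"delta_rot":[0,0,0],"grip":1}]}}

```text
time: 2.6
position: [0.6115, -0.0466, 0.0749]
eef_rot: [0.978, 0.207, -0.003, -0.001]
force: [-0.0, 0.0, -0.1]
opening: 0.0004
grip_force: 0.0
```

```bash
python3 -c "
from h import *
delta([.6135,-.0455,.077])
c=manip.capture('side');cv2.imwrite('pics/side1.png',cv2.resize(c['img'][190:350,250:450],None,fx=3.5,fy=3.5,interpolation=cv2.INTER_CUBIC))"
```

```text
t 2.6 pos [ 0.6115 -0.0466  0.0749] yaw 0.417 tilt [-0.005  0.    -1.   ] F [-0.   0.  -0.1] op 0.0 q [ 0.09  0.7  -0.16  1.74  0.16  0.72 -1.31]
delta tool mm [ 2.3 -0.2 -2.1]
```

View pics/side1.png

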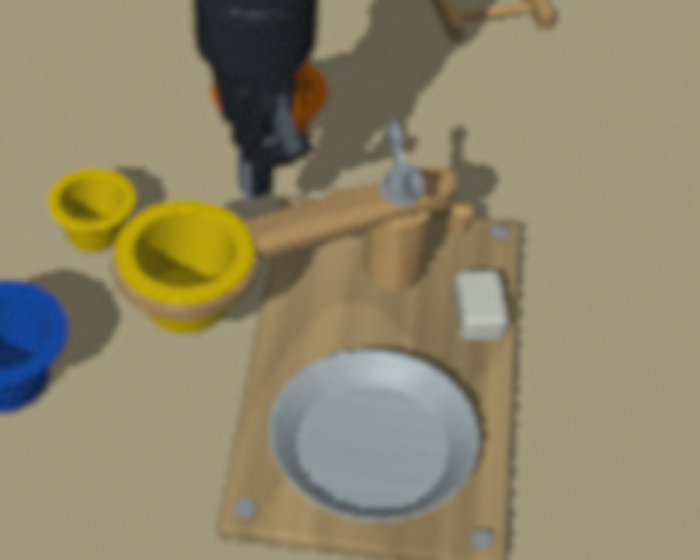

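The finger tip, at crop (257,190), is behind the slat on its clockwise side and clear of the ring and of the orange cup. Next I approach to contact.

{"api": "apply_moves", "payload": {"increments": [{"translation":[-2,-5,0],"delta_rot":[0,0,0],"grip":1},{"translation":[-1,-4,0],"delta_rot":[0,0,0],"grip":1},{"translation":[0,-4,0],"delta_rot":[0,0,0],"grip":1},{"translation":[0,-3,0],"delta_rot":[0,0,0],"grip":1},{"translation":[0,-3,0],"delta_rot":[0,0,0],"grip":1}]}}

```text
time: 3.07
position: [0.6031, -0.03, 0.079]
eef_rot: [0.978, 0.207, 0.0, 0.0]
force: [0.2, -0.1, 0.5]
opening: -0.0004
grip_force: 0.0
```

{"api": "apply_moves", "payload": {"increments": [{"translation":[0,-2,0],"delta_rot":[0,0,0],"grip":1},{"translation":[0,-2,0],"delta_rot":[0,0,0],"grip":1}]}}

```text
time: 3.23
position: [0.6014, -0.0266, 0.0785]
eef_rot: [0.978, 0.207, 0.0, 0.0]
force: [-0.1, 0.4, 0.3]
opening: -0.0002
grip_force: 0.0
```

{"api": "apply_moves", "payload": {"increments": [{"translation":[0,-3,0],"delta_rot":[0,0,0],"grip":1},{"translation":[0,-3,0],"delta_rot":[0,0,0],"grip":1},{"translation":[1,-4,0],"delta_rot":[0,0,-0.05],"grip":1},{"translation":[1,-4,0],"delta_rot":[0,0,-0.05],"grip":1},{"translation":[1,-4,0],"delta_rot":[0,0,-0.05],"grip":1},{"translation":[1,-4,0],"delta_rot":[0,0,-0.05],"grip":1}]}}

```text
time: 3.73
position: [0.5954, -0.0052, 0.0786]
eef_rot: [0.952, 0.305, 0.001, 0.0]
force: [4.1, -1.1, 1.4]
opening: -0.0004
grip_force: 1.8
```

```bash
cat >> h.py <<'E'
def polar():
    s=manip.sense();d=s['position'][:2]-STUD;x=R.from_quat(s['eef_rot']).apply([1,0,0]);y=np.arctan2(x[1],x[0])
    l=R.from_euler('z',-y).apply([d[0],d[1],0])*1000
    print('yaw',round(y,3),'along,across(+ccw) mm',l.round(1),'F',s['force'].round(1),'z',s['position'][2].round(4),'t',s['time'])
E
python3 -c "
from h import *
polar()"
```

```text
yaw 0.619 along,across(+ccw) mm [ 81.3 -22.    0. ] F [ 4.1 -1.1  1.4] z 0.0786 t 3.7333
```

{"api": "apply_moves", "payload": {"increments": [{"translation":[1.1,-4.1,0],"delta_rot":[0,0,-0.05],"grip":1},{"translation":[1.1,-4.1,0],"delta_rot":[0,0,-0.05],"grip":1},{"translation":[1.1,-4.1,0],"delta_rot":[0,0,-0.05],"grip":1},{"translation":[1.1,-4.1,0],"delta_rot":[0,0,-0.05],"grip":1},{"translation":[1.1,-4.1,0],"delta_rot":[0,0,-0.05],"grip":1},{"translation":[1.1,-4.1,0],"delta_rot":[0,0,-0.05],"grip":1},{"translation":[1.1,-4.1,0],"delta_rot":[0,0,-0.05],"grip":1},{"translation":[1.1,-4.1,0],"delta_rot":[0,0,-0.05],"grip":1},{"translation":[1.1,-4.1,0],"delta_rot":[0,0,-0.05],"grip":1},{"translation":[1.1,-4.1,0],"delta_rot":[0,0,-0.05],"grip":1},{"translation":[1.1,-4.1,0],"delta_rot":[0,0,-0.05],"grip":1},{"translation":[1.1,-4.1,0],"delta_rot":[0,0,-0.05],"grip":1}]}}

```text
time: 4.73
position: [0.5654, 0.0352, 0.0784]
eef_rot: [0.82, 0.572, 0.0, 0.0]
force: [2.6, -1.8, 0.5]
opening: 0.0001
grip_force: 1.5
```

```bash
cat >> h.py <<'E'
def cupang(tag=None):
    # fit yellow rim disc in top view near the cup
    c=manip.capture('top');im=c['img'];hsv=cv2.cvtColor(im,cv2.COLOR_BGR2HSV)
    m=cv2.inRange(hsv,(22,150,60),(34,255,255))
    cs,_=cv2.findContours(m,cv2.RETR_EXTERNAL,cv2.CHAIN_APPROX_NONE);k=max(cs,key=cv2.contourArea)
    (u,v),ax,_=cv2.fitEllipse(cv2.convexHull(k));P=at(c,u,v,.096);d=P[:2]-STUD
    print('cup',u,v,ax,P.round(4),'r',np.hypot(*d).round(4),'ang',np.arctan2(d[1],d[0]).round(4))
    D=STUD+.15*np.array([np.cos(YAW),np.sin(YAW)]);print('off dish mm',((P[:2]-D)*1000).round(1))
    if tag:cv2.imwrite(f'pics/{tag}.png',cv2.resize(im[180:310,235:395],None,fx=4.5,fy=4.5,interpolation=cv2.INTER_CUBIC))
    return c
E
python3 -c "
from h import *
polar();cupang()"
```

```text
yaw 1.219 along,across(+ccw) mm [ 82.3 -21.9   0. ] F [ 2.6 -1.8  0.5] z 0.0784 t 4.7333
cup 272.81396484375 249.17657470703125 (25.790607452392578, 32.51117706298828) [0.5557 0.1142 0.096 ] r 0.1538 ang 1.3129
off dish mm [20.1 -0.1]
```

{"api": "apply_moves", "payload": {"increments": [{"translation":[1.1,-4.1,0],"delta_rot":[0,0,-0.05],"grip":1},{"translation":[1,-3.3,0],"delta_rot":[0,0,-0.04],"grip":1},{"translation":[0,10,0],"delta_rot":[0,0,0],"grip":1},{"translation":[0,20,0],"delta_rot":[0,0,0],"grip":1},{"translation":[0,20,-10],"delta_rot":[0,0,0],"grip":1},{"translation":[-20,20,-20],"delta_rot":[0,0,0],"grip":1},{"translation":[-20,20,-20],"delta_rot":[0,0,0],"grip":1}]}}

```text
time: 5.37
position: [0.6356, -0.0219, 0.1284]
eef_rot: [0.794, 0.608, -0.0, -0.001]
force: [-0.7, -1.0, 2.0]
opening: 0.0004
grip_force: 0.0
```

```bash
python3 -c "
from h import *
polar();cupang('top2')"
```

```text
yaw 1.308 along,across(+ccw) mm [  43.1 -111.7    0. ] F [-0.7 -1.   2. ] z 0.1284 t 5.3667
cup 273.5959167480469 252.91693115234375 (31.69147491455078, 32.38566207885742) [0.5455 0.1125 0.096 ] r 0.1498 ang 1.3762
off dish mm [ 9.9 -1.8]
```

View pics/top2.png

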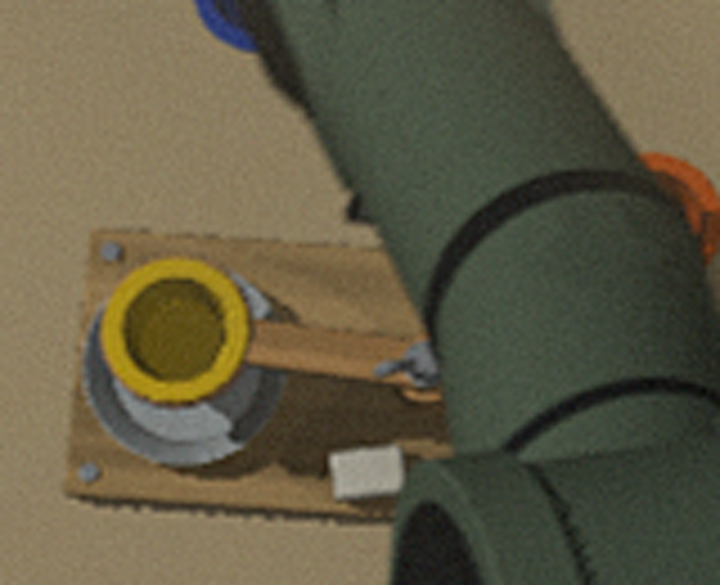

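Top view: the cup is at crop (175,330), short of the dish centre (185,370) by about 0.067 rad. Gripper and arm are clear. Going back for a last nudge.

{"api": "apply_moves", "payload": {"increments": [{"translation":[0,0,0],"delta_rot":[0,0,-0.067],"grip":1},{"translation":[23,-20,20],"delta_rot":[0,0,0],"grip":1},{"translation":[23.5,-20,20],"delta_rot":[0,0,0],"grip":1},{"translation":[0,-20,10],"delta_rot":[0,0,0],"grip":1},{"translation":[0,-18,0],"delta_rot":[0,0,0],"grip":1},{"translation":[0,0,0],"delta_rot":[0,0,0],"grip":1}]}}

```text
time: 5.92
position: [0.5644, 0.0396, 0.0774]
eef_rot: [0.773, 0.635, -0.002, -0.001]
force: [1.6, 0.3, 0.1]
opening: -0.0002
grip_force: 0.0
```

```bash
python3 -c "
from h import *
polar()"
```

```text
yaw 1.375 along,across(+ccw) mm [ 82.  -32.6   0. ] F [1.6 0.3 0.1] z 0.0774 t 5.9167
```

{"api": "apply_moves", "payload": {"increments": [{"translation":[0,-3,0],"delta_rot":[0,0,0],"grip":1},{"translation":[0,-3,0],"delta_rot":[0,0,0],"grip":1},{"translation":[0,-2.5,0],"delta_rot":[0,0,0],"grip":1},{"translation":[0,-2,0],"delta_rot":[0,0,0],"grip":1},{"translation":[0,0,0],"delta_rot":[0,0,0],"grip":1}]}}

```text
time: 6.33
position: [0.558, 0.0403, 0.0784]
eef_rot: [0.773, 0.634, 0.0, 0.0]
force: [0.7, 0.0, -0.1]
opening: 0.0001
grip_force: 0.4
```

```bash
python3 -c "
from h import *
polar();cupang()"
```

```text
yaw 1.373 along,across(+ccw) mm [ 81.5 -26.    0. ] F [ 0.7  0.  -0.1] z 0.0784 t 6.3333
cup 272.8247985839844 254.33091735839844 (30.008832931518555, 31.938934326171875) [0.5418 0.1147 0.096 ] r 0.1513 ang 1.403
off dish mm [6.2 0.4]
```

{"api": "apply_moves", "payload": {"increments": [{"translation":[0,-3,0],"delta_rot":[0,0,0],"grip":1},{"translation":[0,-2,0],"delta_rot":[0,0,0],"grip":1},{"translation":[0,0,0],"delta_rot":[0,0,0],"grip":1}]}}

```text
time: 6.63
position: [0.5528, 0.0417, 0.0784]
eef_rot: [0.773, 0.634, 0.0, -0.0]
force: [3.5, 1.7, -0.5]
opening: -0.0002
grip_force: 1.1
```

```bash
python3 -c "
from h import *
polar();cupang()"
```

```text
yaw 1.374 along,across(+ccw) mm [ 81.8 -20.7   0. ] F [ 3.5  1.7 -0.5] z 0.0784 t 6.6333
cup 271.53509521484375 258.7218933105469 (27.345624923706055, 33.02102279663086) [0.5301 0.1186 0.096 ] r 0.1537 ang 1.482
off dish mm [-5.5  4.3]
```

{"api": "apply_moves", "payload": {"increments": [{"translation":[0,10,0],"delta_rot":[0,0,0],"grip":1},{"translation":[0,20,0],"delta_rot":[0,0,0],"grip":1},{"translation":[0,20,-20],"delta_rot":[0,0,0],"grip":1},{"translation":[-20,20,-30],"delta_rot":[0,0,0],"grip":1},{"translation":[-20,20,-30],"delta_rot":[0,0,0],"grip":1}]}}

```text
time: 7.1
position: [0.6331, -0.0153, 0.1587]
eef_rot: [0.773, 0.635, -0.001, -0.001]
force: [0.5, -1.0, -0.4]
opening: 0.0001
grip_force: 0.0
```

```bash
python3 -c "
from h import *
polar();c=cupang()
d=cv2.cvtColor(c['img'],6)"
```

```text
yaw 1.376 along,across(+ccw) mm [  41.4 -110.6    0. ] F [ 0.5 -1.  -0.4] z 0.1587 t 7.1
cup 273.1260681152344 257.3506164550781 (31.787405014038086, 32.59358215332031) [0.5336 0.1142 0.096 ] r 0.1497 ang 1.4565
off dish mm [-2.  -0.1]
```

{"api": "apply_moves", "payload": {"increments": [{"translation":[0,0,0],"delta_rot":[0,0,-0.102],"grip":1},{"translation":[0,0,0],"delta_rot":[0,0,-0.102],"grip":1},{"translation":[0,0,0],"delta_rot":[0,0,-0.102],"grip":1},{"translation":[0,0,0],"delta_rot":[0,0,-0.102],"grip":1},{"translation":[0,0,0],"delta_rot":[0,0,0],"grip":1}]}}

```text
time: 7.57
position: [0.6328, -0.0159, 0.1579]
eef_rot: [0.627, 0.779, -0.0, -0.0]
force: [-0.2, 0.3, 0.6]
opening: 0.0002
grip_force: 0.0
```

```bash
cat >> h.py <<'E'
def tgt(phi,al,ac,z):
    return np.r_[STUD+R.from_euler('z',phi).apply([al/1e3,ac/1e3,0])[:2],z]
E
python3 -c "
from h import *
polar();delta(tgt(1.784,23,18,.150))"
```

```text
yaw 1.787 along,across(+ccw) mm [  -6.8 -117.6    0. ] F [-0.2  0.3  0.6] z 0.1579 t 7.5667
t 7.57 pos [ 0.6328 -0.0159  0.1579] yaw 1.787 tilt [-0.001 -0.    -1.   ] F [-0.2  0.3  0.6] op 0.0 q [ 0.29  0.67 -0.55  1.62  0.4   0.97 -0.18]
delta tool mm [  29.8 -135.5    8.1]
```

{"api": "apply_moves", "payload": {"increments": [{"translation":[7,-32,0],"delta_rot":[0,0,0],"grip":1},{"translation":[7,-32,0],"delta_rot":[0,0,0],"grip":1},{"translation":[8,-36,0],"delta_rot":[0,0,0],"grip":1},{"translation":[8,-36,5],"delta_rot":[0,0,0],"grip":1},{"translation":[0,0,3],"delta_rot":[0,0,0],"grip":1},{"translation":[0,0,0],"delta_rot":[0,0,0],"grip":1}]}}

```text
time: 8.07
position: [0.4924, -0.0152, 0.1502]
eef_rot: [0.63, 0.777, -0.001, -0.0]
force: [0.7, 0.3, 0.2]
opening: -0.0
grip_force: 0.0
```

```bash
python3 -c "
from h import *
delta(tgt(1.784,23,18,.150))
c=manip.capture('side');cv2.imwrite('pics/side3.png',cv2.resize(c['img'][190:310,310:430],None,fx=5,fy=5,interpolation=cv2.INTER_CUBIC))"
```

```text
t 8.07 pos [ 0.4924 -0.0152  0.1502] yaw 1.778 tilt [-0.001 -0.001 -1.   ] F [0.7 0.3 0.2] op -0.0 q [ 0.36  0.48 -0.58  2.    0.38  0.77 -0.24]
delta tool mm [-0.9  1.5  0.2]
```

View pics/side3.png

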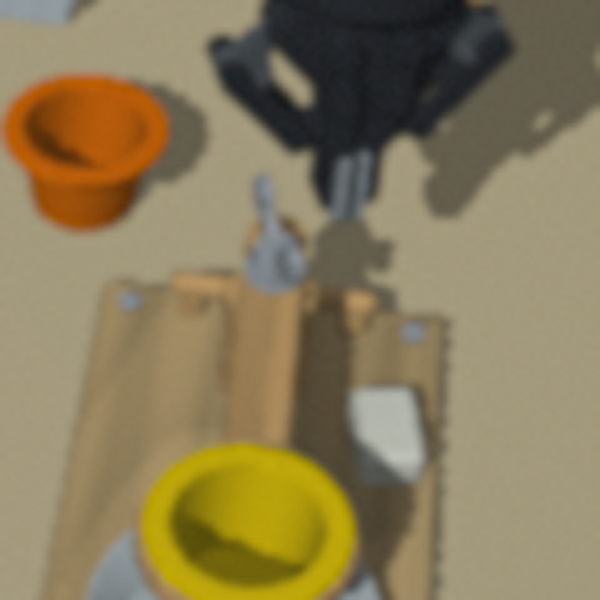

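The fingertip, at crop (345,190), stands on the robot side of the nut (275,250), counter-clockwise of the ear toward the dish, and is clear. Next I lower it and close up on the ear.

{"api": "apply_moves", "payload": {"increments": [{"translation":[0,0,15],"delta_rot":[0,0,0],"grip":1},{"translation":[0,0,15],"delta_rot":[0,0,0],"grip":1},{"translation":[0,0,4],"delta_rot":[0,0,0],"grip":1},{"translation":[-1,3,0],"delta_rot":[0,0,0],"grip":1},{"translation":[0,3,0],"delta_rot":[0,0,0],"grip":1},{"translation":[0,3,0],"delta_rot":[0,0,0],"grip":1},{"translation":[0.9,2.4,0],"delta_rot":[0,0,0.1],"grip":1},{"translation":[0.9,2.4,0],"delta_rot":[0,0,0.1],"grip":1},{"translation":[0.9,2.4,0],"delta_rot":[0,0,0.1],"grip":1},{"translation":[0.9,2.4,0],"delta_rot":[0,0,0.1],"grip":1}]}}

```text
time: 8.95
position: [0.513, -0.0096, 0.117]
eef_rot: [0.772, 0.635, 0.0, 0.0]
force: [-2.4, -0.5, 0.7]
opening: 0.0004
grip_force: 1.1
```

```bash
python3 -c "
from h import *
polar()"
```

```text
yaw 1.376 along,across(+ccw) mm [23.7  8.3  0. ] F [-2.4 -0.5  0.7] z 0.117 t 8.95
```

{"api": "apply_moves", "payload": {"increments": [{"translation":[0.7,2.4,0],"delta_rot":[0,0,0.1],"grip":1},{"translation":[0.7,2.4,0],"delta_rot":[0,0,0.1],"grip":1},{"translation":[0.7,2.4,0],"delta_rot":[0,0,0.1],"grip":1},{"translation":[0.7,2.4,0],"delta_rot":[0,0,0.1],"grip":1},{"translation":[0.7,2.4,0],"delta_rot":[0,0,0.1],"grip":1},{"translation":[0.7,2.4,0],"delta_rot":[0,0,0.1],"grip":1},{"translation":[0.7,2.4,0],"delta_rot":[0,0,0.1],"grip":1},{"translation":[0.7,2.4,0],"delta_rot":[0,0,0.1],"grip":1}]}}

```text
time: 9.62
position: [0.5319, -0.0141, 0.117]
eef_rot: [0.959, 0.284, 0.0, -0.0]
force: [-3.1, 1.4, 0.6]
opening: 0.0002
grip_force: 1.1
```

```bash
python3 -c "
from h import *
polar()"
```

```text
yaw 0.577 along,across(+ccw) mm [24.   8.7  0. ] F [-3.1  1.4  0.6] z 0.117 t 9.6167
```

{"api": "apply_moves", "payload": {"increments": [{"translation":[0.7,2.4,0],"delta_rot":[0,0,0.1],"grip":1},{"translation":[0.7,2.4,0],"delta_rot":[0,0,0.1],"grip":1},{"translation":[0.7,2.4,0],"delta_rot":[0,0,0.1],"grip":1},{"translation":[0.7,2.4,0],"delta_rot":[0,0,0.1],"grip":1},{"translation":[0.7,2.4,0],"delta_rot":[0,0,0.1],"grip":1},{"translation":[0.7,2.4,0],"delta_rot":[0,0,0.1],"grip":1},{"translation":[0.7,2.4,0],"delta_rot":[0,0,0.1],"grip":1}]}}

```text
time: 10.2
position: [0.5413, -0.0283, 0.1171]
eef_rot: [0.998, -0.061, 0.001, -0.001]
force: [-0.9, 2.1, -0.3]
opening: -0.0005
grip_force: 0.9
```

```bash
python3 -c "
from h import *
polar();delta(tgt(2.9,23,20,.15))"
```

```text
yaw -0.123 along,across(+ccw) mm [23.8  9.1  0. ] F [-0.9  2.1 -0.3] z 0.1171 t 10.2
t 10.2 pos [ 0.5413 -0.0283  0.1171] yaw -0.123 tilt [ 0.001  0.001 -1.   ] F [-0.9  2.1 -0.3] op -0.0 q [-0.03  0.55 -0.04  1.92  0.03  0.68 -1.78]
delta tool mm [-49.   26.2 -33. ]
```

{"api": "apply_moves", "payload": {"increments": [{"translation":[0,-6,0],"delta_rot":[0,0,0],"grip":1},{"translation":[0,-2,-20],"delta_rot":[0,0,0],"grip":1},{"translation":[0,0,-20],"delta_rot":[0,0,-0.12],"grip":1},{"translation":[0,0,0],"delta_rot":[0,0,-0.12],"grip":1},{"translation":[0,0,0],"delta_rot":[0,0,-0.12],"grip":1},{"translation":[0,0,0],"delta_rot":[0,0,-0.12],"grip":1},{"translation":[0,0,0],"delta_rot":[0,0,-0.12],"grip":1},{"translation":[0,0,0],"delta_rot":[0,0,-0.12],"grip":1},{"translation":[0,0,0],"delta_rot":[0,0,-0.12],"grip":1},{"translation":[0,0,0],"delta_rot":[0,0,-0.12],"grip":1},{"translation":[0,0,0],"delta_rot":[0,0,-0.12],"grip":1},{"translation":[0,0,0],"delta_rot":[0,0,-0.12],"grip":1}]}}

```text
time: 11.2
position: [0.5421, -0.0204, 0.157]
eef_rot: [0.855, 0.519, 0.001, 0.0]
force: [-0.4, -0.3, -0.0]
opening: 0.0001
grip_force: 0.0
```

{"api": "apply_moves", "payload": {"increments": [{"translation":[0,0,0],"delta_rot":[0,0,-0.12],"grip":1},{"translation":[0,0,0],"delta_rot":[0,0,-0.12],"grip":1},{"translation":[0,0,0],"delta_rot":[0,0,-0.12],"grip":1},{"translation":[0,0,0],"delta_rot":[0,0,-0.12],"grip":1},{"translation":[0,0,0],"delta_rot":[0,0,-0.12],"grip":1},{"translation":[0,0,0],"delta_rot":[0,0,-0.12],"grip":1},{"translation":[0,0,0],"delta_rot":[0,0,-0.12],"grip":1},{"translation":[0,0,0],"delta_rot":[0,0,-0.12],"grip":1},{"translation":[0,0,0],"delta_rot":[0,0,-0.12],"grip":1},{"translation":[0,0,0],"delta_rot":[0,0,-0.12],"grip":1},{"translation":[0,0,0],"delta_rot":[0,0,-0.12],"grip":1},{"translation":[0,0,0],"delta_rot":[0,0,-0.12],"grip":1}]}}

```text
time: 12.2
position: [0.5422, -0.0206, 0.1571]
eef_rot: [0.3, 0.954, 0.0, 0.001]
force: [0.9, -0.7, 0.9]
opening: -0.0001
grip_force: 0.0
```

{"api": "apply_moves", "payload": {"increments": [{"translation":[0,0,0],"delta_rot":[0,0,-0.12],"grip":1},{"translation":[0,0,0],"delta_rot":[0,0,-0.12],"grip":1},{"translation":[0,0,0],"delta_rot":[0,0,-0.12],"grip":1},{"translation":[0,0,0],"delta_rot":[0,0,-0.12],"grip":1},{"translation":[0,0,0],"delta_rot":[0,0,0],"grip":1}]}}

```text
time: 12.62
position: [0.542, -0.0207, 0.1569]
eef_rot: [0.065, 0.998, 0.0, 0.001]
force: [0.5, -0.1, -0.2]
opening: 0.0003
grip_force: 0.0
```

```bash
python3 -c "
from h import *
polar();delta(tgt(3.02,23,20,.15))"
```

```text
yaw 3.011 along,across(+ccw) mm [-23.5 -17.    0. ] F [ 0.5 -0.1 -0.2] z 0.1569 t 12.6167
t 12.62 pos [ 0.542  -0.0207  0.1569] yaw 3.011 tilt [ 0.001  0.    -1.   ] F [ 0.5 -0.1 -0.2] op 0.0 q [ 0.52  0.61 -0.83  1.86  0.56  0.92  0.87]
delta tool mm [ 46.3 -37.2   6.8]
```

{"api": "apply_moves", "payload": {"increments": [{"translation":[15,-13,0],"delta_rot":[0,0,0],"grip":1},{"translation":[16,-13,0],"delta_rot":[0,0,0],"grip":1},{"translation":[16,-12,0],"delta_rot":[0,0,0],"grip":1},{"translation":[0,0,0],"delta_rot":[0,0,0],"grip":1},{"translation":[0,0,20],"delta_rot":[0,0,0],"grip":1},{"translation":[0,0,20],"delta_rot":[0,0,0],"grip":1},{"translation":[0,0,0],"delta_rot":[0,0,0],"grip":1}]}}

```text
time: 13.2
position: [0.4889, -0.0519, 0.1144]
eef_rot: [0.071, 0.997, 0.0, -0.001]
force: [-1.1, 0.6, -1.1]
opening: -0.0003
grip_force: 0.0
```

```bash
python3 -c "
from h import *
polar()"
```

```text
yaw 3.0 along,across(+ccw) mm [24.9 21.2  0. ] F [-1.1  0.6 -1.1] z 0.1144 t 13.2
```

{"api": "apply_moves", "payload": {"increments": [{"translation":[-1,4,-1.5],"delta_rot":[0,0,0],"grip":1},{"translation":[0,4,0],"delta_rot":[0,0,0],"grip":1},{"translation":[0,4,0],"delta_rot":[0,0,0],"grip":1},{"translation":[0.8,2.4,0],"delta_rot":[0,0,0.1],"grip":1},{"translation":[0.8,2.4,0],"delta_rot":[0,0,0.1],"grip":1},{"translation":[0.8,2.4,0],"delta_rot":[0,0,0.1],"grip":1},{"translation":[0.8,2.4,0],"delta_rot":[0,0,0.1],"grip":1}]}}

```text
time: 13.78
position: [0.4922, -0.0299, 0.1187]
eef_rot: [0.269, 0.963, -0.0, 0.0]
force: [-1.0, -1.5, -0.3]
opening: 0.0002
grip_force: 0.7
```

```bash
python3 -c "
from h import *
polar()"
```

```text
yaw 2.596 along,across(+ccw) mm [23.2  8.7  0. ] F [-1.  -1.5 -0.3] z 0.1187 t 13.7833
```

{"api": "apply_moves", "payload": {"increments": [{"translation":[0.7,2.4,0.4],"delta_rot":[0,0,0.1],"grip":1},{"translation":[0.7,2.4,0.4],"delta_rot":[0,0,0.1],"grip":1},{"translation":[0.7,2.4,0.4],"delta_rot":[0,0,0.1],"grip":1},{"translation":[0.7,2.4,0.4],"delta_rot":[0,0,0.1],"grip":1},{"translation":[0.7,2.4,0.4],"delta_rot":[0,0,0.1],"grip":1},{"translation":[0.7,2.4,0],"delta_rot":[0,0,0.1],"grip":1},{"translation":[0.7,2.4,0],"delta_rot":[0,0,0.1],"grip":1},{"translation":[0.7,2.4,0],"delta_rot":[0,0,0.1],"grip":1},{"translation":[0.7,2.4,0],"delta_rot":[0,0,0.1],"grip":1},{"translation":[0.7,2.4,0],"delta_rot":[0,0,0.1],"grip":1},{"translation":[0.7,2.4,0],"delta_rot":[0,0,0.1],"grip":1},{"translation":[0.7,2.4,0],"delta_rot":[0,0,0.1],"grip":1}]}}

```text
time: 14.78
position: [0.5125, -0.0102, 0.1167]
eef_rot: [0.766, 0.643, 0.0, 0.0]
force: [-2.7, -2.1, 0.7]
opening: -0.0001
grip_force: 1.4
```

```bash
python3 -c "
from h import *
polar()"
```

```text
yaw 1.397 along,across(+ccw) mm [23.3  8.1  0. ] F [-2.7 -2.1  0.7] z 0.1167 t 14.7833
```

{"api": "apply_moves", "payload": {"increments": [{"translation":[0.7,2.4,0],"delta_rot":[0,0,0.1],"grip":1},{"translation":[0.7,2.4,0],"delta_rot":[0,0,0.1],"grip":1},{"translation":[0.7,2.4,0],"delta_rot":[0,0,0.1],"grip":1},{"translation":[0.7,2.4,0],"delta_rot":[0,0,0.1],"grip":1},{"translation":[0.7,2.4,0],"delta_rot":[0,0,0.1],"grip":1},{"translation":[0.7,2.4,0],"delta_rot":[0,0,0.1],"grip":1},{"translation":[0.7,2.4,0],"delta_rot":[0,0,0.1],"grip":1},{"translation":[0.7,2.4,0],"delta_rot":[0,0,0.1],"grip":1},{"translation":[0.7,2.4,0],"delta_rot":[0,0,0.1],"grip":1},{"translation":[0.7,2.4,0],"delta_rot":[0,0,0.1],"grip":1},{"translation":[0.7,2.4,0],"delta_rot":[0,0,0.1],"grip":1},{"translation":[0.7,2.4,0],"delta_rot":[0,0,0.1],"grip":1}]}}

```text
time: 15.78
position: [0.5381, -0.0215, 0.1166]
eef_rot: [0.995, 0.099, 0.0, -0.001]
force: [-1.9, 1.6, 0.0]
opening: -0.0001
grip_force: 1.1
```

```bash
python3 -c "
from h import *
polar();print(manip.sense()['qpos'].round(2))"
```

```text
yaw 0.197 along,across(+ccw) mm [23.8  8.5  0. ] F [-1.9  1.6  0. ] z 0.1166 t 15.7833
[-0.02  0.54 -0.07  1.93  0.06  0.68 -1.5 ]
```

{"api": "apply_moves", "payload": {"increments": [{"translation":[0.7,2.4,0],"delta_rot":[0,0,0.1],"grip":1},{"translation":[0.7,2.4,0],"delta_rot":[0,0,0.1],"grip":1},{"translation":[0.7,2.4,0],"delta_rot":[0,0,0.1],"grip":1},{"translation":[0.7,2.4,0],"delta_rot":[0,0,0.1],"grip":1},{"translation":[0,-6,0],"delta_rot":[0,0,0],"grip":1},{"translation":[0,-2,-20],"delta_rot":[0,0,0],"grip":1},{"translation":[0,0,-20],"delta_rot":[0,0,-0.12],"grip":1},{"translation":[0,0,0],"delta_rot":[0,0,-0.12],"grip":1},{"translation":[0,0,0],"delta_rot":[0,0,-0.12],"grip":1},{"translation":[0,0,0],"delta_rot":[0,0,-0.12],"grip":1},{"translation":[0,0,0],"delta_rot":[0,0,-0.12],"grip":1},{"translation":[0,0,0],"delta_rot":[0,0,-0.12],"grip":1}]}}

```text
time: 16.78
position: [0.5432, -0.023, 0.1566]
eef_rot: [0.965, 0.263, 0.001, -0.0]
force: [-0.2, -0.1, 0.4]
opening: 0.0004
grip_force: 0.0
```

{"api": "apply_moves", "payload": {"increments": [{"translation":[0,0,0],"delta_rot":[0,0,-0.12],"grip":1},{"translation":[0,0,0],"delta_rot":[0,0,-0.12],"grip":1},{"translation":[0,0,0],"delta_rot":[0,0,-0.12],"grip":1},{"translation":[0,0,0],"delta_rot":[0,0,-0.12],"grip":1},{"translation":[0,0,0],"delta_rot":[0,0,-0.12],"grip":1},{"translation":[0,0,0],"delta_rot":[0,0,-0.12],"grip":1},{"translation":[0,0,0],"delta_rot":[0,0,-0.12],"grip":1},{"translation":[0,0,0],"delta_rot":[0,0,-0.12],"grip":1},{"translation":[0,0,0],"delta_rot":[0,0,-0.12],"grip":1},{"translation":[0,0,0],"delta_rot":[0,0,-0.12],"grip":1},{"translation":[0,0,0],"delta_rot":[0,0,-0.12],"grip":1},{"translation":[0,0,0],"delta_rot":[0,0,-0.12],"grip":1}]}}

```text
time: 17.78
position: [0.5432, -0.0232, 0.1567]
eef_rot: [0.552, 0.834, 0.001, 0.001]
force: [-0.7, -1.3, -0.1]
opening: 0.0002
grip_force: 0.0
```

{"api": "apply_moves", "payload": {"increments": [{"translation":[0,0,0],"delta_rot":[0,0,-0.12],"grip":1},{"translation":[0,0,0],"delta_rot":[0,0,-0.12],"grip":1},{"translation":[0,0,0],"delta_rot":[0,0,-0.12],"grip":1},{"translation":[0,0,0],"delta_rot":[0,0,-0.12],"grip":1},{"translation":[0,0,0],"delta_rot":[0,0,-0.12],"grip":1},{"translation":[0,0,0],"delta_rot":[0,0,-0.12],"grip":1},{"translation":[0,0,0],"delta_rot":[0,0,-0.12],"grip":1},{"translation":[0,0,0],"delta_rot":[0,0,-0.12],"grip":1},{"translation":[0,0,0],"delta_rot":[0,0,0],"grip":1}]}}

```text
time: 18.53
position: [0.5432, -0.0235, 0.1565]
eef_rot: [0.105, 0.994, 0.0, 0.001]
force: [-0.7, -0.7, 0.7]
opening: 0.0001
grip_force: 0.0
```

```bash
python3 -c "
from h import *
polar();delta(tgt(2.94,23,20,.15))"
```

```text
yaw 2.931 along,across(+ccw) mm [-23.8 -16.3   0. ] F [-0.7 -0.7  0.7] z 0.1565 t 18.5333
t 18.53 pos [ 0.5432 -0.0235  0.1565] yaw 2.931 tilt [ 0.001  0.    -1.   ] F [-0.7 -0.7  0.7] op 0.0 q [ 0.48  0.59 -0.75  1.86  0.51  0.9   0.84]
delta tool mm [ 46.6 -36.5   6.4]
```

{"api": "apply_moves", "payload": {"increments": [{"translation":[15,-12,0],"delta_rot":[0,0,0],"grip":1},{"translation":[16,-12,0],"delta_rot":[0,0,0],"grip":1},{"translation":[15,-12,0],"delta_rot":[0,0,0],"grip":1},{"translation":[0,0,0],"delta_rot":[0,0,0],"grip":1},{"translation":[0,0,20],"delta_rot":[0,0,0],"grip":1},{"translation":[0,0,19],"delta_rot":[0,0,0],"grip":1},{"translation":[-1,4,0],"delta_rot":[0,0,0],"grip":1},{"translation":[0,4,0],"delta_rot":[0,0,0],"grip":1},{"translation":[0,4,0],"delta_rot":[0,0,0],"grip":1},{"translation":[0.7,2.4,0],"delta_rot":[0,0,0.1],"grip":1},{"translation":[0.7,2.4,0],"delta_rot":[0,0,0.1],"grip":1},{"translation":[0.7,2.4,0],"delta_rot":[0,0,0.1],"grip":1}]}}

```text
time: 19.53
position: [0.4943, -0.0297, 0.1179]
eef_rot: [0.26, 0.966, 0.0, 0.001]
force: [-1.2, -0.5, -1.0]
opening: -0.0
grip_force: 0.7
```

```bash
python3 -c "
from h import *
polar()"
```

```text
yaw 2.616 along,across(+ccw) mm [21.5  7.   0. ] F [-1.2 -0.5 -1. ] z 0.1179 t 19.5333
```

{"api": "apply_moves", "payload": {"increments": [{"translation":[0.7,2.3,0.5],"delta_rot":[0,0,0.1],"grip":1},{"translation":[0.7,2.3,0.5],"delta_rot":[0,0,0.1],"grip":1},{"translation":[0.4,1.2,0],"delta_rot":[0,0,0.05],"grip":1}]}}

```text
time: 19.78
position: [0.4939, -0.0257, 0.1167]
eef_rot: [0.379, 0.925, -0.002, -0.001]
force: [-20.2, -13.4, 17.2]
opening: -0.0001
grip_force: 14.4
```

{"api": "apply_moves", "payload": {"increments": [{"translation":[0.4,1.2,0],"delta_rot":[0,0,0.05],"grip":1},{"translation":[0.4,1.2,0],"delta_rot":[0,0,0.05],"grip":1}]}}

```text
time: 19.95
position: [0.4936, -0.0245, 0.1165]
eef_rot: [0.423, 0.906, -0.004, -0.002]
force: [-27.9, -18.5, 22.8]
opening: -0.0002
grip_force: 20.0
```

```bash
python3 -c "
from h import *
polar()"
```

```text
yaw 2.267 along,across(+ccw) mm [22.4 11.1  0. ] F [-27.9 -18.5  22.8] z 0.1165 t 19.95
```

It stopped dead at the predicted angle of about 2.27 rad, with the force rising against the ear. Backing off to check.

{"api": "apply_moves", "payload": {"increments": [{"translation":[0,-4,0],"delta_rot":[0,0,0],"grip":1},{"translation":[0,-6,0],"delta_rot":[0,0,0],"grip":1},{"translation":[0,-6,-5],"delta_rot":[0,0,0],"grip":1},{"translation":[0,0,-30],"delta_rot":[0,0,0],"grip":1},{"translation":[0,0,-35],"delta_rot":[0,0,0],"grip":1},{"translation":[0,0,-35],"delta_rot":[0,0,0],"grip":1},{"translation":[-27,-30,0],"delta_rot":[0,0,0],"grip":1},{"translation":[-27,-30,0],"delta_rot":[0,0,0],"grip":1},{"translation":[-27,-30,0],"delta_rot":[0,0,0],"grip":1}]}}

```text
time: 20.7
position: [0.4682, -0.1535, 0.2227]
eef_rot: [0.421, 0.907, 0.0, 0.001]
force: [1.3, -0.6, -0.3]
opening: -0.0
grip_force: 0.0
```

```bash
python3 -c "
from h import *
polar();cupang('top4')"
```

```text
yaw 2.273 along,across(+ccw) mm [-59.6 113.7   0. ] F [ 1.3 -0.6 -0.3] z 0.2227 t 20.7
cup 273.14141845703125 257.355712890625 (31.40639877319336, 32.66809844970703) [0.5336 0.1142 0.096 ] r 0.1496 ang 1.4566
off dish mm [-2.1 -0.1]
```

View pics/top4.png

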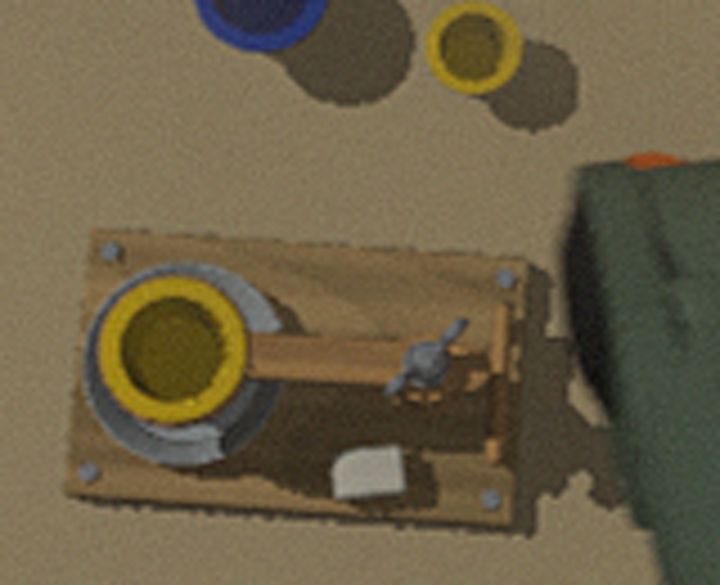

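```bash
python3 -c "
from h import *
c=pickle.load(open('top0.pkl','rb'))
T=lambda x,y,z:at(c,235+(x+.5)/4.5-.5,180+(y+.5)/4.5-.5,z)
def ang(a,b,z):
    v=T(*a,z)-T(*b,z);return round(float(np.arctan2(v[1],v[0])),4)
print('slat',ang((250,333),(410,341),.092),ang((250,378),(400,384),.092))
print('board',ang((98,231),(528,262),.015),ang((68,495),(512,530),.015))
print('screws',ang((112,251),(506,278),.016),ang((89,473),(491,499),.016))
print('nut',ang((390,390),(465,323),.122), 'hub',T(427,362,.112))
# dish rim centre by ellipse of hull of greyish pixels in first image
im=c['img'];roi=np.zeros(im.shape[:2],np.uint8);roi[230:292,247:305]=255
hsv=cv2.cvtColor(im,cv2.COLOR_BGR2HSV);m=cv2.inRange(hsv,(0,0,60),(179,55,255))&roi
m=cv2.morphologyEx(m,cv2.MORPH_OPEN,np.ones((3,3)));cs,_=cv2.findContours(m,0,1);k=max(cs,key=cv2.contourArea)
e=cv2.fitEllipse(cv2.convexHull(k));P=at(c,*e[0],.033);d=P[:2]-STUD;print('dish',e,P,np.hypot(*d),np.arctan2(d[1],d[0]))
"
```

```text
slat 1.4602 1.4704
board 1.4373 1.4323
screws 1.4411 1.4462
nut 2.2456 hub [ 0.5147647  -0.03513333  0.112     ]
dish ((275.7759704589844, 260.3655090332031), (44.51876449584961, 45.970157623291016), 57.80088424682617) [0.53531833 0.11342609 0.033     ] 0.14911826621364896 1.4442616199280758
```

The cup is at crop (173,350), within about 2–3 mm of centred over the dish. The wings run (390,390)–(465,323), at about 2.25–2.27 rad, which is the snug position. The cup still hangs in its ring, the block and the other things are where they were, and the gripper is clear.

```bash
python3 -c "
from workcell import manip
print(manip.close_job())"
```

```text
the job is handed in; nothing more can be done
None
```

The job is handed in: I pushed the feeder arm round until the cup hung about 2–3 mm from the dish's centre by camera (not nudged further), then tightened the wing nut in three clockwise strokes until it stopped dead, at about 20 of the 64 s allowed.

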